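# Park the microscope objectives in order of length

### The job

Set the four microscope objectives out on the white parking rail in order of height, one upright in the middle of each round pad: the shortest on the pad next to the red end block, then taller and taller, the tallest at the black end. Never let an objective tip over, and leave the small culture dish that lies among them where it is.

Things in the scene. Friction and masses are not known exactly. Their poses are not given: they have to be found in the camera images.
- objective_red: Loose microscope objective standing upright, lens up: 36 mm tall, a plain cylinder 28 mm in diameter from its black foot up to a short tapered tip (the top 10 mm) with a red band and tip. Origin at the centre of its flat underside, z up. About 55 to 180 g.
- objective_yellow: Loose microscope objective standing upright, lens up: 48 mm tall, a plain cylinder 28 mm in diameter from its black foot up to a short tapered tip (the top 10 mm) with a yellow band and tip. Origin at the centre of its flat underside, z up. About 55 to 180 g.
- objective_green: Loose microscope objective standing upright, lens up: 60 mm tall, a plain cylinder 28 mm in diameter from its black foot up to a short tapered tip (the top 10 mm) with a green band and tip. Origin at the centre of its flat underside, z up. About 55 to 180 g.
- objective_blue: Loose microscope objective standing upright, lens up: 72 mm tall, a plain cylinder 28 mm in diameter from its black foot up to a short tapered tip (the top 10 mm) with a blue band and tip. Origin at the centre of its flat underside, z up. About 55 to 180 g.
- pad_a: Fixed round black rubber pad with a grey centre, 46 mm in diameter, 2 mm thick, on the white parking rail: the pad first from the robot's left (+y) end. Origin at the centre of its underside, 10 mm above the table (its top is at 12 mm). Its y axis runs along the rail. The rail is 60 mm wide, 310 mm long, 10 mm thick; pads are 62 mm apart in one straight row.
- pad_b: Fixed round black rubber pad with a grey centre, 46 mm in diameter, 2 mm thick, on the white parking rail: the pad second from the robot's left (+y) end. Origin at the centre of its underside, 10 mm above the table (its top is at 12 mm). Its y axis runs along the rail. The rail is 60 mm wide, 310 mm long, 10 mm thick; pads are 62 mm apart in one straight row.
- pad_c: Fixed round black rubber pad with a grey centre, 46 mm in diameter, 2 mm thick, on the white parking rail: the pad third from the robot's left (+y) end. Origin at the centre of its underside, 10 mm above the table (its top is at 12 mm). Its y axis runs along the rail. The rail is 60 mm wide, 310 mm long, 10 mm thick; pads are 62 mm apart in one straight row.
- pad_d: Fixed round black rubber pad with a grey centre, 46 mm in diameter, 2 mm thick, on the white parking rail: the pad fourth from the robot's left, at its right (-y) end. Origin at the centre of its underside, 10 mm above the table (its top is at 12 mm). Its y axis runs along the rail. The rail is 60 mm wide, 310 mm long, 10 mm thick; pads are 62 mm apart in one straight row.
- end_red: Fixed red end block on top of the rail, 50 mm across the rail, 16 mm along it, 18 mm high: it stands at one end of the row, left or right, 52 mm from the nearest pad centre to centre (a like block at the other end is black). Origin at the centre of its underside, 10 mm above the table.
- dish: Loose clear culture dish with a plain white inside, 35 mm in diameter and 10 mm high, lying among the objectives; it is to be left where it is (two loose black dust caps, 26 mm wide and 10 mm high, lie there too). Origin at the centre of its underside.

How it is judged (in metres and radians):
At the end, for the whole second after the job is handed in: Counted from the red end block, the red (36 mm), yellow (48 mm), green (60 mm) and blue (72 mm) objectives stand on the first to fourth pads, each within 10 mm of its pad's centre, resting on the pad, upright within 0.15 rad, at rest and released; the dish is within 15 mm of where it began (((horizontal distance between end_red and pad_a below 0.08 m and horizontal distance between objective_red and pad_a below 0.01 m and z of objective_red in the frame of pad_a between -0.002 and 0.006 m and horizontal distance between objective_yellow and pad_b below 0.01 m and z of objective_yellow in the frame of pad_b between -0.002 and 0.006 m and horizontal distance between objective_green and pad_c below 0.01 m and z of objective_green in the frame of pad_c between -0.002 and 0.006 m and horizontal distance between objective_blue and pad_d below 0.01 m and z of objective_blue in the frame of pad_d between -0.002 and 0.006 m) or (horizontal distance between end_red and pad_d below 0.08 m and horizontal distance between objective_red and pad_d below 0.01 m and z of objective_red in the frame of pad_d between -0.002 and 0.006 m and horizontal distance between objective_yellow and pad_c below 0.01 m and z of objective_yellow in the frame of pad_c between -0.002 and 0.006 m and horizontal distance between objective_green and pad_b below 0.01 m and z of objective_green in the frame of pad_b between -0.002 and 0.006 m and horizontal distance between objective_blue and pad_a below 0.01 m and z of objective_blue in the frame of pad_a between -0.002 and 0.006 m)) and angle between each of objective_red, objective_yellow, objective_green, objective_blue's own z axis and vertical below 0.15 rad and linear speed of each of objective_red, objective_yellow, objective_green, objective_blue below 0.02 m/s and contact force between each of objective_red, objective_yellow, objective_green, objective_blue and the fingers below 0.1 N and distance of dish from where it was at the start of the episode below 0.015 m); the robot touches nothing.
It fails at once if an objective is tipped over (more than 0.8 rad) (angle between any of objective_red, objective_yellow, objective_green, objective_blue's own z axis and vertical above 0.8 rad).
It fails at once if the culture dish is shifted by more than 15 mm (distance of dish from where it was at the start of the episode above 0.015 m).
It also fails if it takes over 99 s, if anything falls off the work surface, if the arm or the gripper's body presses on something with over 40 N, if the wrist force passes 120 N, or if a joint passes its speed limit or range.

### The arm

A 6-joint arm with a two-finger parallel gripper is mounted at the origin on the work surface. World frame = base frame: x ahead of the robot, y to its left, z up, the work surface at z = 0. Lengths are in m, angles in degrees, forces in N, time in s.
With the tool pointing down it reaches from about 0.3 to 0.875 m from the base axis. Payload 6.4 kg.
Tool frame: the origin (TCP) lies at the very end of the fingers, on their centre line; the grasp point (between the pads) lies 19 mm behind it (manip.grasp_offset is the distance from the TCP to the grasp point, in m); z points along the fingers, y is the direction in which the jaws open and shut (so a half turn about z gives the same grasp; the last joint's range is limited). The gripper opens to 85 mm and grips with 20 to 120 N. Pads are 22 mm wide; open, the fingers measure 114 mm over their backs; the gripper's body (76 mm by 85 mm) begins 54 mm behind the grasp point. The pads swing forward as they close: fully open they stand 13 mm farther back than shut.
Start: joints at [64.097, 10.359, 92.074, -0, 77.567, -11.82], TCP at [0.14, 0.558, 0.231] pointing down, gripper open.
Joint ranges: [-171.53, 171.53], [-51.25, 118.39], [17.06, 147.69], [-65.23, 245.23], [0, 150.52], [-178.68, 178.68]. Speed limits (degrees/s): [147.25, 147.25, 172.46, 180, 180, 180].

### API

Orientations are given as [roll, pitch, yaw] about the fixed x, y, z axes, in that order (R = Rz(yaw) Ry(pitch) Rx(roll)).
In Python, from bench import manip gives the robot as it stands. The module is installed in compiled form; this text tells all that it offers. Calls block until the motion is done:
- manip.movep(position, orientation): joint-space move of the TCP to a pose.
- manip.line_to(position, rot=None, feed=0.15): straight line of the TCP; rot=None keeps the orientation; feed is the mean speed in m/s.
- manip.move_j(angles): joint-space move.
- manip.grip(opening): finger opening in m; the grip force is fixed at half the most; returns when the fingers have stopped.
- manip.sleep(seconds).
- manip.inverse_kinematics(position, orientation): joint angles nearest the present ones, or None.
- manip.snapshot(name): name is "side" or "top" or "wrist"; returns the picture (384x512x3 uint8, red, green, blue); there is no depth.
- manip.camera_info(name): a dict with "camera_matrix" (3x3 intrinsics, pixels), "distortion" ([k1, k2, p1, p2, k3] as OpenCV has them; the pictures are not rectified), "R" (3x3) and "t" (3): a world point X has camera coordinates R X + t; the wrist camera has in their place "hand_eye" (4x4, takes a point from camera to tool coordinates, whose origin is the TCP and whose axes are the flange's). Camera axes: x right, y down, z forward; pixel columns grow to the right and rows downward; lengths in m; the calibration is good to about 2 mm. A picture is of the moment at which its call begins: read the wrist's pose just before it. camera_info takes no time and is no camera call.
A pose or a line that the arm cannot do raises manip.MotionError and nothing moves.
- manip.finish_job(): hands the job in, once; it reports no verdict.
Trained networks look in the newest picture that a camera, given by its name, has taken for a name from the list of things; names that differ only in an ending like _2 or _b are one class to them, and where a whole thing is asked for, a point or a joint stands for the part that bears it (a point fixed in the world has none). Each returns a list of dicts, best first, with "p" (0 to 1); they miss things now and then, are a little off and sometimes report something else, mostly with a low value. They report only what shows in the picture. A call takes as long as a camera call.
- manip.recognise(camera, thing): "box" ([left, top, width, height] in pixels, round what is visible of it).
- manip.landmark_of(camera, thing): "centre" ([row, column] in pixels: a listed point, or the origin of a listed thing).
Readings, each from a call of its own:
- manip.current_time(): time.
- manip.current_joint_pos(): joint angles.
- manip.current_qd(): joint speeds.
- manip.current_tau(): joint torques, N m.
- manip.current_tool_pos(): TCP position.
- manip.current_tcp_rot(): TCP orientation.
- manip.current_ft_force(): force on the tool from outside, world axes, zero at the start.
- manip.current_ft_torque(): the same for the moment, N m.
- manip.current_gripper_width(): finger opening in m.
Only numpy, scipy, OpenCV 4.12 (cv2) and the standard library are available. Lean on these libraries where they do the work, as an engineer would, in place of code of your own. Each camera call takes 0.05 s, during which the arm holds its last target.

## Working session

There is one attempt and no reset: what is moved stays moved. The work goes in short steps, each a Python script; the robot and the scene stay as the last script left them, time stands still between calls to the robot, and variables do not carry over. Pictures are saved under pics/ and viewed, and the job is handed in when it is done.

```bash
mkdir -p pics; python3 - <<'E'
from bench import manip
import cv2
for c in ["side","top","wrist"]:
    im=manip.snapshot(c); cv2.imwrite(f"pics/{c}0.png",im[:,:,::-1])
    i=manip.camera_info(c); print(c,{k:__import__('numpy').round(v,4).tolist() for k,v in i.items()})
for t in ["objective_red","objective_yellow","objective_green","objective_blue","pad_a","end_red","dish"]:
    for c in ["top","side"]:
        print(t,c,[(round(d["p"],2),[round(x) for x in d["centre"]]) for d in manip.landmark_of(c,t)])
print(manip.current_time(),manip.current_tcp_rot(),manip.current_tool_pos(),manip.grasp_offset,manip.current_gripper_width())
E
```

```text
side {'camera_matrix': [[379.6743, 0.0, 259.3192], [0.0, 379.6743, 193.1976], [0.0, 0.0, 1.0]], 'distortion': [-0.0738, 0.0, 0.0, 0.0, 0.0], 'R': [[-0.8603, -0.5097, -0.0069], [-0.2549, 0.442, -0.8601], [0.4414, -0.7382, -0.5101]], 't': [0.4976, 0.171, 0.5447]}
top {'camera_matrix': [[469.3847, 0.0, 260.9202], [0.0, 469.3847, 190.8304], [0.0, 0.0, 1.0]], 'distortion': [-0.1672, 0.0, 0.0, 0.0, 0.0], 'R': [[-0.0267, -0.9996, 0.0006], [-0.9973, 0.0266, -0.069], [0.069, -0.0025, -0.9976]], 't': [0.0158, 0.5723, 0.9203]}
wrist {'camera_matrix': [[274.7552, 0.0, 254.5898], [0.0, 274.7552, 189.7891], [0.0, 0.0, 1.0]], 'distortion': [-0.0668, 0.0, 0.0, 0.0, 0.0], 'hand_eye': [[0.0001, -0.9539, -0.3003, 0.0762], [1.0, 0.0002, -0.0004, 0.0004], [0.0005, -0.3003, 0.9539, -0.1425], [0.0, 0.0, 0.0, 1.0]]}
objective_red top [(0.64, [248, 133])]
objective_red side [(0.75, [313, 233])]
objective_yellow top [(0.78, [242, 376])]
objective_yellow side [(0.72, [172, 348])]
objective_green top [(0.56, [258, 208])]
objective_green side [(0.61, [254, 293])]
objective_blue top [(0.7, [241, 310])]
objective_blue side [(0.6, [194, 328]), (0.58, [171, 349])]
pad_a top [(0.91, [158, 273]), (0.81, [151, 299]), (0.78, [178, 212]), (0.7, [168, 241])]
pad_a side [(0.75, [201, 234]), (0.63, [221, 226]), (0.61, [189, 245]), (0.49, [176, 252])]
end_red top [(0.76, [183, 187])]
end_red side [(0.72, [237, 219])]
dish top [(0.62, [242, 376]), (0.61, [241, 264])]
dish side [(0.78, [217, 306])]
0.85 [1.79996972e+02 1.84840919e-03 1.65917090e+02] [0.13992775 0.55774961 0.23131259] 0.0187 0.08534520491484489
```

View pics/top0.png

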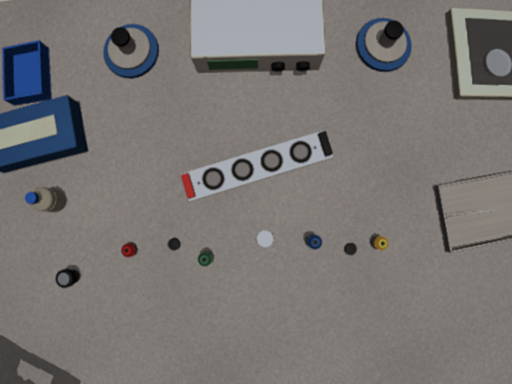

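View pics/side0.png

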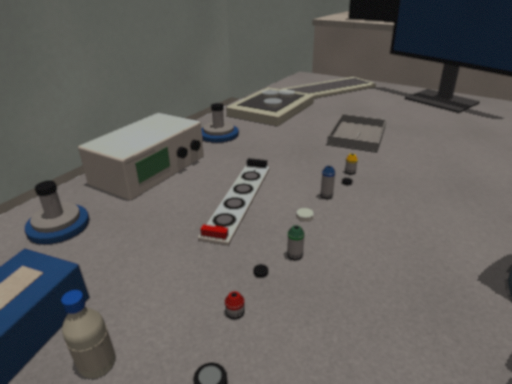

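View pics/wrist0.png

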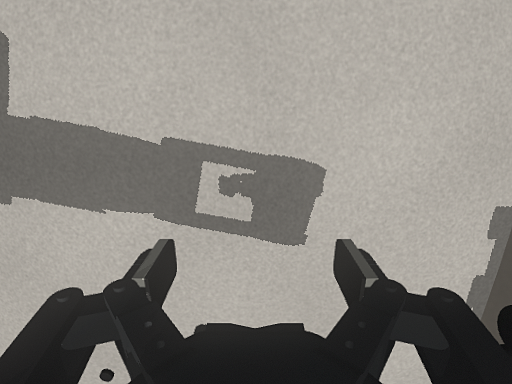

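The top view shows the red block at the left end of the rail (188,186), which is +y, so pad_a takes red. The pads are at about (213,178), (242,169), (272,160) and (301,151). The objectives are red (129,250), green (205,258), blue (314,242) and yellow (381,243). The dish is at (265,239) and the dust caps at (174,244) and (350,249). The network's dish hit at (376,242) is wrong, because that is the yellow objective. Next I'll compute positions.

```bash
cat > h.py <<'E'
from bench import manip
import numpy as np, cv2
from scipy.spatial.transform import Rotation as Ro
def cam(c):
    i=manip.camera_info(c); K=np.array(i["camera_matrix"]);D=np.array(i["distortion"])
    if c=="wrist":
        T=np.eye(4);T[:3,:3]=Ro.from_euler("xyz",manip.current_tcp_rot(),degrees=True).as_matrix();T[:3,3]=manip.current_tool_pos()
        W=T@np.array(i["hand_eye"]); R=W[:3,:3].T; t=-R@W[:3,3]
    else: R=np.array(i["R"]);t=np.array(i["t"])
    return K,D,R,t
def ray(cm,uv):
    K,D,R,t=cm; p=cv2.undistortPoints(np.array([[uv]],float),K,D)[0,0]
    return -R.T@t, R.T@np.array([p[0],p[1],1])
def at_z(cm,uv,z):
    o,d=ray(cm,uv); return (o+d*(z-o[2])/d[2])
def proj(cm,X):
    K,D,R,t=cm; return cv2.projectPoints(np.array([X],float),cv2.Rodrigues(R)[0],t,K,D)[0].ravel()
HUE={"red":[(0,8),(172,180)],"yellow":[(15,32)],"green":[(45,90)],"blue":[(100,130)]}
H={"red":.036,"yellow":.048,"green":.060,"blue":.072}
def blobs(im,col,smin=110,vmin=25,amin=15):
    hsv=cv2.cvtColor(im,cv2.COLOR_RGB2HSV); m=np.zeros(im.shape[:2],np.uint8)
    for a,b in HUE[col]: m|=cv2.inRange(hsv,(a,smin,vmin),(b,255,255))
    n,l,s,c=cv2.connectedComponentsWithStats(m)
    return [(s[k],c[k]) for k in range(1,n) if s[k][4]>=amin]
E
python3 - <<'E'
from h import *
np.set_printoptions(precision=4,suppress=True)
im=cv2.imread("pics/top0.png")[:,:,::-1].copy(); cm=cam("top"); print("cam",-cm[2].T@cm[3])
sim=cv2.imread("pics/side0.png")[:,:,::-1].copy(); sc=cam("side")
for c in HUE:
    print(c,"top")
    for s,p in blobs(im,c): print("  ",s,p,at_z(cm,p,H[c]-.005)[:2])
    print(c,"side")
    for s,p in blobs(sim,c): print("  ",s,p,at_z(sc,p,H[c]-.005)[:2])
P=[]
manip.snapshot("top")
for d in manip.landmark_of("top","pad_a"):
    r,c=d["centre"]; X=at_z(cm,(c,r),.010); P.append(X[:2]); print("pad lm",X[:2])
d=manip.recognise("top","dish"); print(d)
cv2.imwrite("pics/crop_t.png",cv2.resize(im[120:280,110:400],None,fx=2.7,fy=2.7,interpolation=cv2.INTER_CUBIC)[:,:,::-1])
g=cv2.cvtColor(im,cv2.COLOR_RGB2GRAY)
crop=cv2.resize(g[125:205,175:345],None,fx=8,fy=8,interpolation=cv2.INTER_CUBIC)
m=(crop<70).astype(np.uint8)
n,l,s,cc=cv2.connectedComponentsWithStats(m)
for k in range(1,n):
    if s[k][4]>3000:
        cs,_=cv2.findContours((l==k).astype(np.uint8),cv2.RETR_EXTERNAL,cv2.CHAIN_APPROX_NONE)
        e=cv2.fitEllipse(cs[0]); u=((np.array(e[0])+.5)/8-.5+[175,125]); print(s[k],e[1],u,at_z(cm,u,.012)[:2])
E
```

```text
cam [0.5077 0.0029 0.9576]
red top
   [181 174  14  24 189] [187.4921 185.2646] [0.5867 0.1462]
   [122 243  14  14 146] [128.4726 249.7329] [0.4611 0.2677]
red side
   [200 224  28  15 306] [213.9935 230.6732] [0.5783 0.1565]
   [225 291  19  20 285] [234.     300.8281] [0.4557 0.2759]
yellow top
   [374 236  14  14 154] [380.2727 242.5844] [ 0.4628 -0.231 ]
yellow side
   [346 154  12   9  88] [351.6023 158.1591] [ 0.4586 -0.2261]
green top
green side
blue top
   [357  18  54  53 786] [379.3855  50.1896] [ 0.8445 -0.2435]
   [104  25  54  53 780] [134.9269  56.4346] [0.8447 0.2448]
   [   0   41   87  131 6284] [ 36.4658 107.6268] [0.7501 0.4501]
   [ 25 192  13  12 124] [ 31.0806 197.5645] [0.568  0.4574]
   [307 235  14  14 136] [313.7279 241.4632] [ 0.4704 -0.0968]
blue side
   [ 393    0  119   71 7044] [457.0882  30.5383] [ 0.4778 -2.7429]
   [202 127  36  15 233] [220.2103 136.133 ] [ 0.7724 -0.1356]
   [324 167  10   9  72] [328.3333 171.125 ] [ 0.4659 -0.0913]
   [ 25 206  63  38 782] [ 58.2532 230.335 ] [0.7693 0.3252]
   [   0  249   88  135 6362] [ 36.4458 308.2326] [0.6433 0.4452]
pad lm [0.5992 0.0953]
pad lm [0.6209 0.0389]
pad lm [ 0.6372 -0.028 ]
[{'box': [253.9, 229.1, 18.0, 18.2], 'p': 0.71}]
[ 1146    51   114   197 12465] (72.71573638916016, 236.42564392089844) [324.8769 143.1686] [ 0.6672 -0.1328]
[  922   132   168   168 11481] (166.6262969970703, 166.94908142089844) [300.203  151.5232] [ 0.6511 -0.0816]
[  690   203   168   168 11383] (166.66653442382812, 167.59552001953125) [271.2037 160.3813] [ 0.6344 -0.022 ]
[  456   274   169   169 11271] (166.3114013671875, 166.92608642578125) [242.0332 169.2274] [0.618  0.0376]
[  222   346   169   170 11282] (166.07296752929688, 168.25509643554688) [212.842  178.2517] [0.6012 0.0972]
```

View pics/crop_t.png

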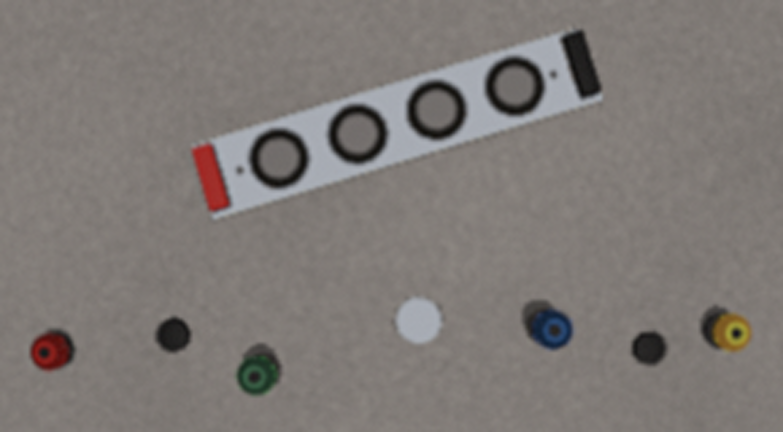

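Pad spacing measures 61.9 mm against the nominal 62 mm, so the top camera is good. I'll hover over each objective with the wrist camera to refine its position.

```bash
cat >> h.py <<'E'
YAW=105.6
RT=[180,0,YAW]
PAD={"red":(.6012,.0972),"yellow":(.618,.0376),"green":(.6344,-.0220),"blue":(.6511,-.0816)}
def look(name,fn):
    cm=cam("wrist"); im=manip.snapshot("wrist"); cv2.imwrite("pics/"+fn,im[:,:,::-1])
    return cm,im
E
python3 - <<'E'
from h import *
np.set_printoptions(precision=4,suppress=True)
im=cv2.imread("pics/top0.png")[:,:,::-1].copy(); cm=cam("top")
for s,p in blobs(im,"green",smin=70,vmin=20): print(s,p,at_z(cm,p,.055)[:2])
manip.grip(.06); print(manip.current_gripper_width())
manip.movep([.461,.2677,.20],RT); print(manip.current_joint_pos(),manip.current_time())
cm,im=look("w","w_red.png")
for s,p in blobs(im,"red"): print(s,p,at_z(cm,p,.031)[:2])
print(manip.landmark_of("wrist","objective_red"))
E
```

```text
[208  59  49  10 395] [232.438  63.757] [0.8251 0.0505]
[198 252  15  14 136] [205.1029 258.3309] [0.4431 0.1112]
0.05983646864523505
[17.4643  6.7606 99.9168  0.0188 73.3163  1.7696] 2.975
[243 157  24  24 395] [254.4987 168.1823] [0.4598 0.2734]
[301 270  14  15 153] [306.1373 277.7386] [0.5667 0.1481]
[{'centre': [164.6, 254.3], 'p': 0.89}]
```

View pics/w_red.png

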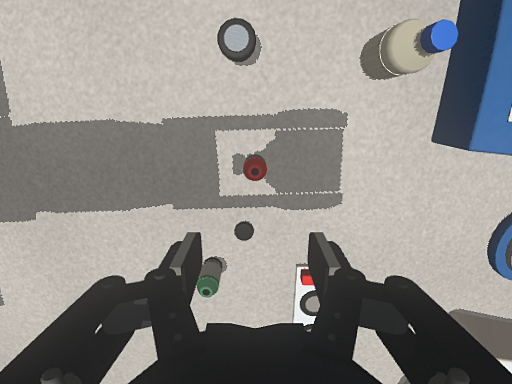

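The red blob is at (254,168). Top and wrist disagree mostly through blob height bias, since the visible silhouette is the 28 mm band near h−12 mm, so I'll use that height and average the two. Now the red pick and place.

```bash
cat >> h.py <<'E'
TOP={"red":(128.47,249.73),"yellow":(380.27,242.58),"green":(205.10,258.33),"blue":(313.73,241.46)}
def measure(col,fn):
    cm,im=look(col,fn); z=H[col]-.012
    t=at_z(cam("top"),TOP[col],z)[:2]
    c=[at_z(cm,p,z)[:2] for s,p in blobs(im,col,smin=70 if col=="green" else 110,vmin=20)]
    c=[x for x in c if np.linalg.norm(x-t)<.015]
    print(col,"top",t.round(4),"wrist",[x.round(4) for x in c])
    return (t+c[0])/2
def F(): return np.round(manip.current_ft_force(),1)
def pick(col,xy,zt):
    manip.line_to([*xy,.10],RT,feed=.2)
    manip.line_to([*xy,zt],feed=.12); print("down",F(),np.round(manip.current_tool_pos(),4))
    w=manip.grip(.015); print("grip",manip.current_gripper_width(),F())
    manip.line_to([*xy,.16],feed=.15); manip.sleep(.1); print("lift",manip.current_gripper_width(),F(),manip.current_time())
def place(col,zt,xy=None):
    x,y=xy if xy is not None else PAD[col]
    manip.movep([x,y,.16],RT); cm,im=look(col,"carry_%s.png"%col)
    manip.line_to([x,y,zt+.012+.010],feed=.15)
    manip.line_to([x,y,zt+.012+.001],feed=.03); manip.sleep(.2); print("set",F(),np.round(manip.current_tool_pos(),4))
    manip.grip(.05); manip.sleep(.1)
    manip.line_to([x,y,.20],feed=.15); print("rel",manip.current_gripper_width(),F(),manip.current_time())
E
python3 - <<'E'
from h import *
xy=measure("red","w_red2.png"); print(xy)
pick("red",xy,.003)
place("red",.003)
im=manip.snapshot("side");cv2.imwrite("pics/side1.png",im[:,:,::-1])
E
```

```text
red top [0.4608 0.2697] wrist [array([0.4603, 0.2718])]
[0.46052661 0.27077874]
down [-0.7  0.9 -0.2] [0.4613 0.271  0.0038]
grip 0.02587338480964606 [-2.2 -0.4  6.4]
lift 0.025711810538171283 [-1.  -0.4 -1. ] 6.4333
set [ 0.9 -0.3  0.2] [0.6013 0.0972 0.0161]
rel 0.04996974538287615 [0.1 0.3 0.3] 10.9083
```

View pics/side1.png

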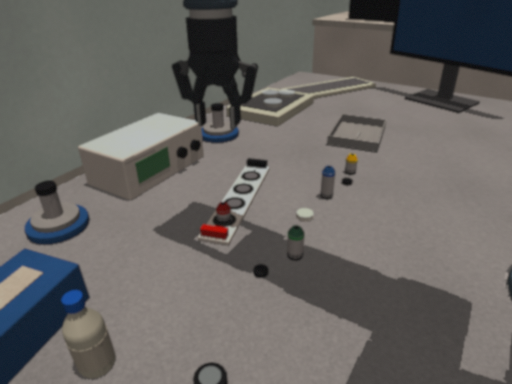

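View pics/carry_red.png

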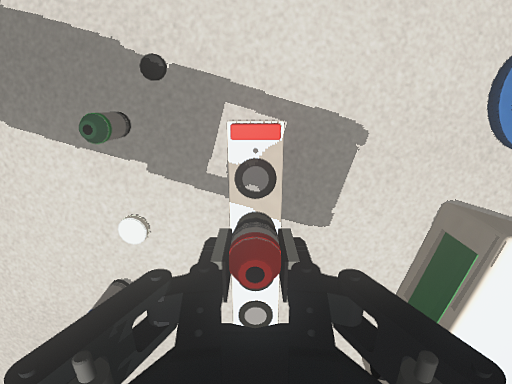

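Red is upright on the first pad, at (223,212) in the side view. The pad row lines up with column 254 in the wrist view. Next is green.

```bash
python3 - <<'E'
from h import *
cm,im=look("","w_after_red.png")
for s,p in blobs(im,"red"): print("red placed?",s,p,at_z(cm,p,.036)[:2])
xy0=at_z(cam("top"),TOP["green"],.048)[:2]
manip.grip(.06)
manip.movep([*xy0,.20],RT)
t=manip.snapshot("top");cv2.imwrite("pics/top1.png",t[:,:,::-1])
for s,p in blobs(t,"red"): print("top red",s,p,at_z(cam("top"),p,.036)[:2])
xy=measure("green","w_green.png"); print(xy)
pick("green",xy,.008)
place("green",.008)
im=manip.snapshot("side");cv2.imwrite("pics/side2.png",im[:,:,::-1])
E
```

```text
red placed? [234 120  44  15 635] [255.43307087 126.81417323] [0.58747696 0.14822043]
red placed? [243 162  25  25 407] [255.81326781 172.87714988] [0.60183988 0.09856821]
top red [204 169  15  16 184] [211.05434783 176.93478261] [0.60155193 0.09834206]
top red [181 174  14  24 187] [187.51336898 185.3368984 ] [0.58616986 0.14540845]
green top [0.4426 0.112 ] wrist [array([0.4306, 0.1205]), array([0.4456, 0.1251])]
[0.43663365 0.11625564]
down [-0.2  0.  -0. ] [0.4375 0.1163 0.0088]
grip 0.026797212838293758 [-1.4  0.3  5.4]
lift 0.026799130963369833 [-0.1  0.4 -1.7] 15.2833
set [1.  0.4 0.2] [ 0.6344 -0.022   0.021 ]
rel 0.04992974194954537 [ 0.5  0.4 -0.4] 19.75
```

View pics/side2.png

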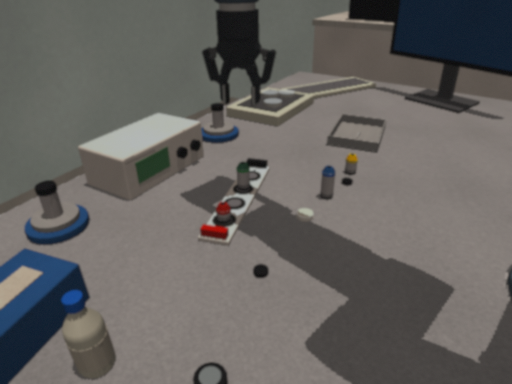

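View pics/carry_green.png

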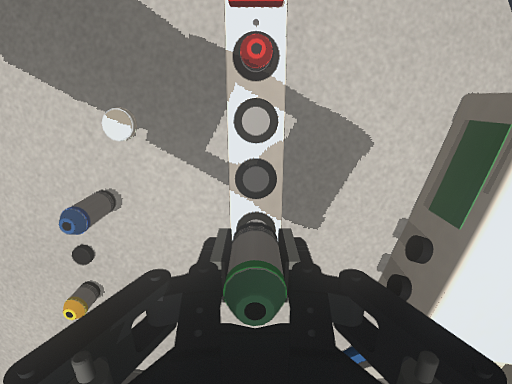

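Green now stands on the third pad, but its wrist measurement used a fragmented blob, so I need to check where it landed.

```bash
python3 - <<'E'
from h import *
cm,im=look("","w_after_green.png")
for s,p in blobs(im,"green",smin=60,vmin=15): print(s,p,at_z(cm,p,.060)[:2])
print(proj(cm,[*PAD["green"],.012]),proj(cm,[*PAD["green"],.072]),proj(cm,[*PAD["green"],.060]))
im2=cv2.resize(im[100:260,180:340],None,fx=3.7,fy=3.7,interpolation=cv2.INTER_CUBIC);cv2.imwrite("pics/wz_green.png",im2[:,:,::-1])
a=cv2.imread("pics/w_green.png"); cv2.imwrite("pics/wg_z.png",cv2.resize(a[100:260,180:340],None,fx=3.7,fy=3.7))
E
```

```text
[425 120  54  93 213] [454.13615023 169.11737089] [0.83956007 0.04819066]
[244 171  10   7  17] [247.82352941 173.70588235] [ 0.62550481 -0.01779486]
[255 170  14  25  48] [262.95833333 178.02083333] [ 0.64216186 -0.01801294]
[441 171   9   8  19] [445.10526316 174.84210526] [0.83241886 0.03946949]
[248 180  16  14  93] [255.8172043  186.10752688] [ 0.6372991  -0.02865325]
[440 180   5  10  15] [442.33333333 184.4       ] [0.8343887  0.02874951]
[254.9477853  169.27269946] [254.86032958 182.726897  ] [254.88058404 179.61193597]
```

View pics/wz_green.png

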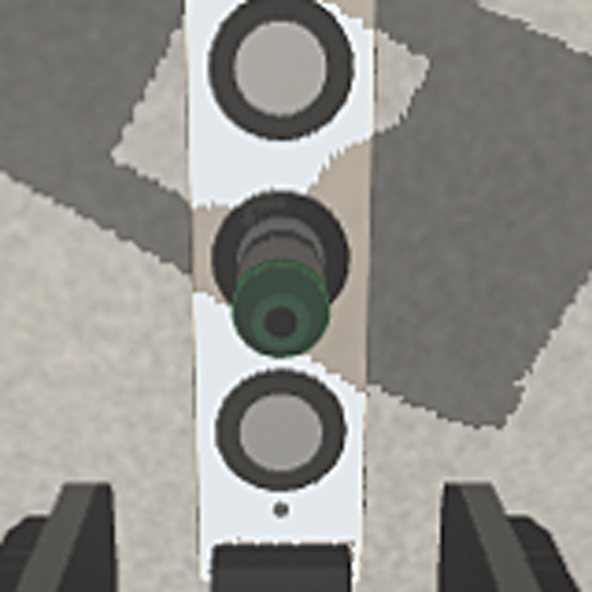

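View pics/wg_z.png

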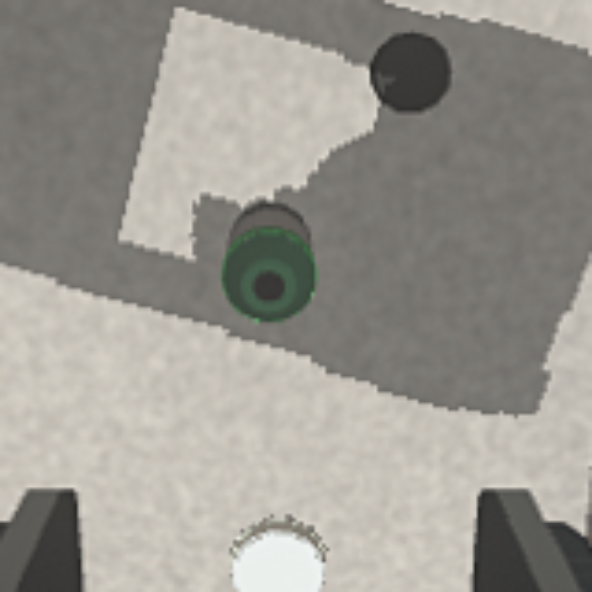

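The lens hole is at row 186.8 where 182.7 was expected, so green sits about 4 mm too far toward the black end. That is inside tolerance, but it's cheap to fix now while its neighbours are empty: regrasp at its true position, lift slightly, shift 4 mm and set it down.

```bash
cat >> h.py <<'E'
U=np.array([.269,-.963])
def gblob(im,near,r=25):
    i=im.astype(int); m=((i[:,:,1]-i[:,:,0]>8)).astype(np.uint8)
    m=cv2.morphologyEx(m,cv2.MORPH_CLOSE,np.ones((5,5),np.uint8))
    n,l,s,c=cv2.connectedComponentsWithStats(m)
    k=[k for k in range(1,n) if s[k][4]>100 and np.hypot(*(c[k]-near))<r]
    return [(s[q],c[q]) for q in k]
E
python3 - <<'E'
from h import *
im=cv2.imread("pics/w_green.png")[:,:,::-1]; print(gblob(im,(253,175)))
cm,im=look("","w_g2.png"); b=gblob(im,(255,183)); print(b)
obj=at_z(cm,b[0][1],.060)[:2]; off=obj-np.array(PAD["green"]); print(obj,off,off@U)
s=np.clip(off@U,-.006,.006); p=np.array(PAD["green"])+s*U; q=np.array(PAD["green"]); zt=.021
manip.grip(.05)
manip.line_to([*p,.06],feed=.2); manip.line_to([*p,zt],feed=.12)
manip.grip(.015); manip.line_to([*p,zt+.004],feed=.05); manip.line_to([*q,zt+.004],feed=.03)
manip.line_to([*q,zt],feed=.03); manip.sleep(.2); print(F()); manip.grip(.05); manip.sleep(.1); manip.line_to([*q,.20],feed=.15)
cm,im=look("","w_g3.png"); b=gblob(im,(255,183)); print(b)
obj=at_z(cm,b[0][1],.060)[:2]; off=obj-np.array(PAD["green"]); print(obj,off,off@U,manip.current_time())
cv2.imwrite("pics/wz_g3.png",cv2.resize(im[100:260,180:340],None,fx=3.7,fy=3.7,interpolation=cv2.INTER_CUBIC)[:,:,::-1])
E
```

```text
[(array([239, 161,  27,  27, 503], dtype=int32), array([252.27037773, 173.47514911]))]
[(array([242, 170,  28,  30, 542], dtype=int32), array([255.31365314, 182.84686347]))]
[ 0.63591936 -0.02537094] [ 0.00151936 -0.00337094] 0.0036549254808624708
[-4.5  1.2  9.2]
[(array([243, 166,  27,  28, 543], dtype=int32), array([255.92081031, 179.2412523 ]))]
[ 0.63541388 -0.02136204] [0.00101388 0.00063796] -0.0003416183489627522 24.6167
```

View pics/wz_g3.png

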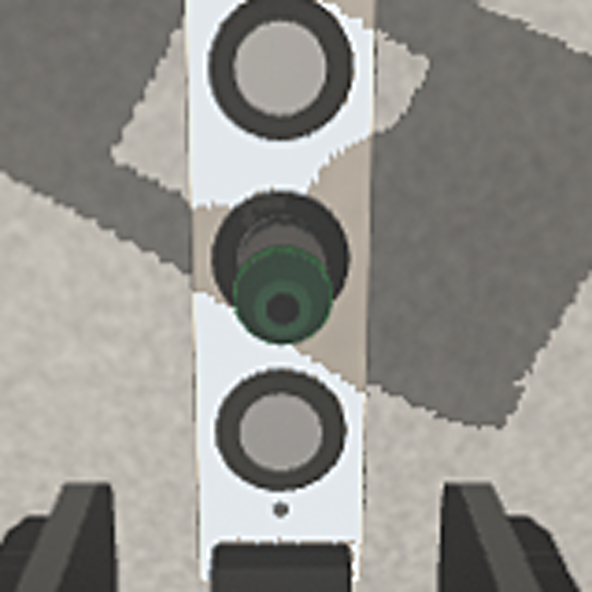

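Green's along-rail offset is now −0.3 mm. Next is blue.

```bash
sed -i 's/    print(col,"top",t.round(4)/    assert len(c)==1,c\n&/' h.py
cat > go.py <<'E'
from h import *
import sys
col,zt=sys.argv[1],float(sys.argv[2])
xy0=at_z(cam("top"),TOP[col],H[col]-.012)[:2]
manip.line_to([*manip.current_tool_pos()[:2],.2],feed=.2)
manip.grip(.06); manip.movep([*xy0,.20],RT)
xy=measure(col,f"w_{col}.png"); print(xy)
pick(col,xy,zt); place(col,zt)
cm,im=look("",f"after_{col}.png")
cv2.imwrite(f"pics/az_{col}.png",cv2.resize(im[100:260,180:340],None,fx=3.7,fy=3.7,interpolation=cv2.INTER_CUBIC)[:,:,::-1])
for s,p in blobs(im,col):
    o=at_z(cm,p,H[col])[:2]-PAD[col]
    if np.hypot(*o)<.02: print(s,p,"off",o,o@U)
E
python3 go.py blue .011
```

```text
Traceback (most recent call last):
  File "go.py", line 7, in <module>
    xy=measure(col,f"w_{col}.png"); print(xy)
  File "h.py", line 37, in measure
    assert len(c)==1,c
           ^^^^^^^^^
AssertionError: []
```

```bash
ls pics
```

```text
carry_green.png
carry_red.png
crop_t.png
side0.png
side1.png
side2.png
top0.png
top1.png
w_after_green.png
w_after_red.png
w_blue.png
w_g2.png
w_g3.png
w_green.png
w_red.png
w_red2.png
wg_z.png
wrist0.png
wz_g3.png
wz_green.png
```

```bash
python3 - <<'E'
from h import *
im=cv2.imread("pics/w_blue.png")[:,:,::-1].copy()
print(im[172:182:3,250:262:4].tolist())
print([b for b in blobs(im,"blue",smin=60,vmin=15)])
E
```

```text
[[[58, 67, 83], [58, 69, 84], [57, 68, 85]], [[58, 68, 84], [58, 70, 89], [58, 68, 86]], [[62, 80, 106], [61, 79, 106], [60, 74, 96]], [[57, 55, 53], [58, 56, 53], [61, 78, 103]]]
[(array([239, 167,  27,  26, 488], dtype=int32), array([252.10655738, 178.87704918])), (array([445, 300,  56,  32, 753], dtype=int32), array([473.2815405 , 311.03984064]))]
```

View pics/w_blue.png

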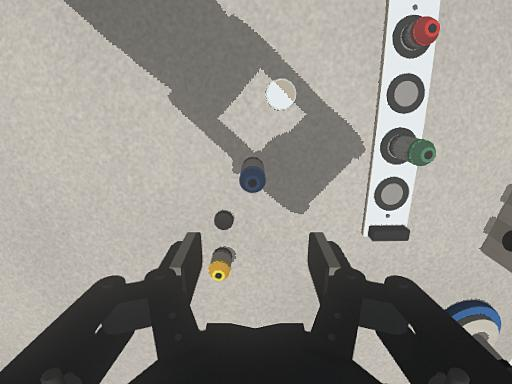

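The arm's shadow lowers the blue saturation. With a lower threshold the blob at (252,178) comes out clean, 27 px wide.

```bash
sed -i 's/smin=70 if col=="green" else 110,vmin=20/smin=110 if col=="red" else 60 if col=="blue" else 80,vmin=15/' h.py; sed -i 's/blobs(im,col):/blobs(im,col,smin=60,vmin=15):/' go.py
python3 go.py blue .011; python3 -c "
from h import *
im=manip.snapshot('side');cv2.imwrite('pics/side3.png',im[:,:,::-1])"
```

```text
blue top [ 0.4701 -0.0976] wrist [array([ 0.4699, -0.0986])]
[ 0.47000282 -0.0981372 ]
down [ 0.2 -0.2 -0.3] [ 0.4708 -0.0985  0.0118]
grip 0.026979342000046827 [-0.9  0.3  5.8]
lift 0.02692278707973591 [-0.   0.7 -1.4] 29.875
set [-1.  -0.2 -0.4] [ 0.6511 -0.0816  0.024 ]
rel 0.0497766507648763 [-0.  -0.2 -0.8] 34.1083
[242 170  28  27 538] [255.36245353 182.50557621] off [0.00046159 0.00040849] -0.00026920777020724297
```

View pics/az_blue.png

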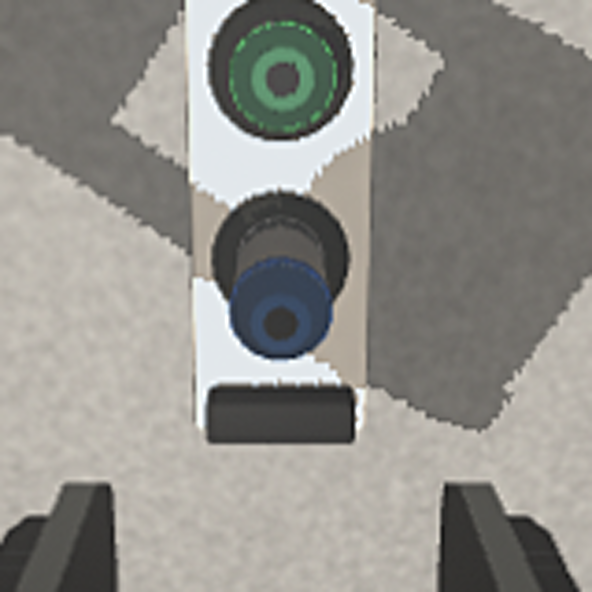

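View pics/side3.png

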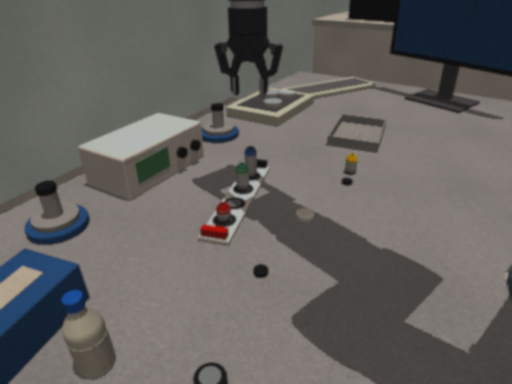

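Blue is centred to within about 0.5 mm and the dish hasn't moved. Yellow is last.

```bash
python3 go.py yellow .006 && python3 - <<'E'
from h import *
manip.movep([.40,.30,.30],RT)
for c in ["side","top"]:
    im=manip.snapshot(c);cv2.imwrite(f"pics/{c}4.png",im[:,:,::-1])
cm=cam("top")
for c in HUE:
    B=gblob(im,proj(cm,[*PAD[c],.07]),10) if c=="green" else blobs(im,c,smin=90)
    for s,p in B:
        o=at_z(cm,p,H[c]-.012+.012)[:2]-PAD[c]
        if np.hypot(*o)<.02: print(c,"off top",o.round(4))
print("dish",manip.recognise("top","dish"))
cv2.imwrite("pics/crop4.png",cv2.resize(im[120:280,110:400],None,fx=2.7,fy=2.7,interpolation=cv2.INTER_CUBIC)[:,:,::-1])
print(manip.current_time())
E
```

```text
yellow top [ 0.4625 -0.2328] wrist [array([ 0.4622, -0.234 ])]
[ 0.46233297 -0.23339196]
down [ 0.1 -0.3  0.3] [ 0.463  -0.2339  0.0068]
grip 0.02628049800377142 [-0.9  0.6  5.8]
lift 0.0264117545040082 [ 0.2  0.7 -0.2] 38.9917
set [0.5 1.  0.2] [0.618  0.0376 0.019 ]
rel 0.050049712161940686 [ 0.8 -0.5  0.2] 43.725
[243 164  26  27 502] [255.43227092 176.49003984] off [0.00053676 0.00027766] -0.00012300054691722406
red off top [0.0003 0.0011]
yellow off top [ 0.0002 -0.0003]
green off top [0.0005 0.0007]
blue off top [-0.001  0.001]
dish []
45.2583
```

View pics/crop4.png

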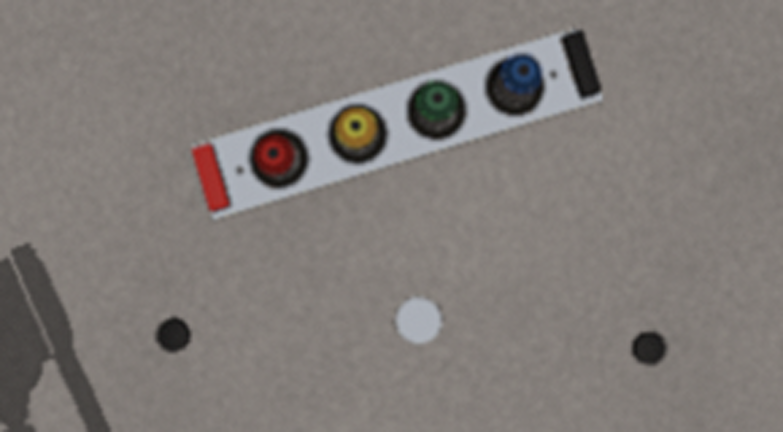

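View pics/side4.png

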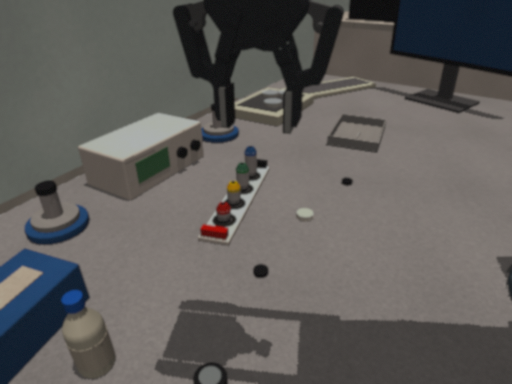

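View pics/az_yellow.png

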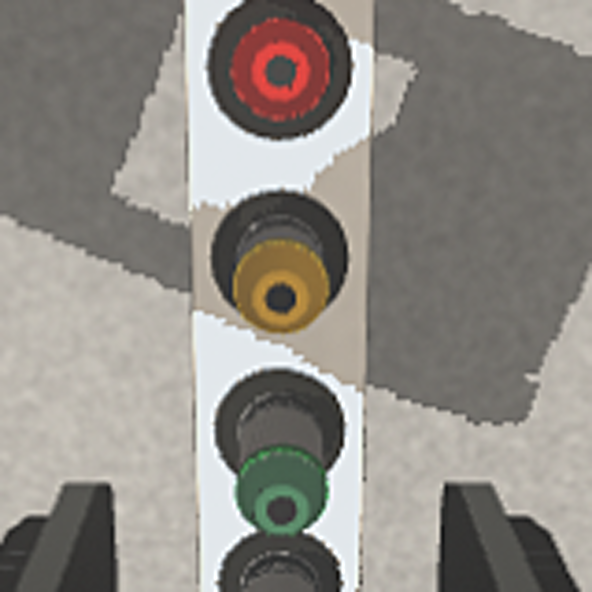

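The top crop shows red, yellow, green and blue in order from the red block, all upright and centred. The dish is at (419,320) in the crop, the same spot as at the start. All the images agree, so I'm handing in.

```bash
python3 -c "
from bench import manip
manip.sleep(.3); print(manip.finish_job(), manip.current_time())"
```

```text
the job is handed in; nothing more can be done
the job is handed in; nothing more can be done
```

All four objectives stand upright on the rail in order from the red end: red, yellow, green, blue. I handed the job in at about 46 s; the interface gives no verdict.

- **Position:** the last top-camera check put each one within about 1.5 mm of its pad centre. The wrist camera agreed to about 2 mm; both are good to about 2 mm, against the 10 mm allowed.
- **Green was re-seated:** a broken-up colour blob threw off its first measurement, and it landed about 4 mm off centre. I gripped it again and shifted it; the re-check showed about 1 mm.
- **Dish:** it looks to be exactly where it started in the pictures, as do the dust caps. The network found no dish in the last picture, and earlier it once mistook the yellow objective for it, so this rests on comparing the images by eye.
- **Forces and clearance:** the highest contact force I read was about 10 N, and the arm was clear of everything at hand-in.

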